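# Open the mini laptop on the repair bench and switch it on

### The job

Open the mini laptop that lies shut, or nearly so, on the bench mat: raise its stiff lid so that, once let go, it stays at 110 degrees from the keyboard (within 4 degrees either way; it springs back a little), and then press its power key fully down and let it up. Hold the lid only by its rim or back and keep off the glass of the screen, keep the loose laptop sitting flat where it stands, and leave the meter, the opened phone and the screwdriver alone.

Things in the scene. Friction and masses are not known exactly. Their poses are not given: they have to be found in the camera images.
- laptop: Chassis of the closed mini laptop, dark grey, loose on rubber feet, about 0.8 kg with its lid; 200 mm wide (y), 137 mm deep (x from -69 to 68 mm), its deck (keyboard top) 19 mm above the bench. Origin: under its middle, at bench height; x points from the front edge back to the hinge (away from a user), y to the user's left, z up. Lifting the rim hard or fast tips it.
- scoop (a point): Middle of the thumb scoop in the chassis's front edge, on the bench right below the lid's rim. The scoop is 80 mm wide and cut back 17 mm (+x) through the chassis's whole height; the lid roofs it. A fingertip tilted some 40 degrees from vertical, pointing down and to the hinge, reaches under the rim here and nowhere else.
- lid_edge (a point): Middle of the lid's free edge (rim), half-way through its thickness, 130 mm from the hinge axis. x points from rim to hinge, z out of the lid's back (up when shut). Lid: grey panel, 200 mm wide, 7 mm thick; shut, it spans 22 to 29 mm above the bench. Starts shut or up to 7 degrees ajar. Inside it a black bezel borders the glass, 18 mm wide along the rim, 10 mm at the sides.
- lid_hinge (a point): Middle of the hinge axis (along the laptop's y), 62 mm behind the laptop's origin, 25.5 mm up. The stiff friction hinge (some 3 N at the rim) holds the lid at any angle up to about 135 degrees, but the lid flexes: let go, it springs back by about 6 degrees (10 while low) towards where it came from. Overshoot, look at the angle after letting go, and correct.
- screen: The glass of the screen, fixed in the lid, its face 1.5 mm below the bezel's; it begins 18 mm from the lid's rim and 10 mm from its sides. Origin: on the hinge axis; axes as lid_edge. Keep off it.
- power_top (a point): Middle of the top of the power key: flat, light grey, 22 mm wide (y), 13.5 mm deep (x), at the right rear corner of the keyboard, 35 mm behind and 82 mm to the right (-y) of the laptop's origin. Its top is 22 mm above the bench and 3 mm above the deck, 27 mm in front of the hinge axis. The lid covers it when shut.
- power_key (a joint): Travel of the power key, m: 0 up, 0.0025 fully down (over 0.002 counts as fully down). Its spring needs 1 N to start and 3.5 N at the bottom.
- meter: Blue hand multimeter, 84 mm wide, leaning back on its stand, 150 mm high, beside the laptop's left side. Origin: on the bench under it. Leave alone.
- phone: Opened phone lying on the mat, 150 x 72 x 10 mm, to the right of the laptop. Origin: centre of its underside. Leave alone.
- screwdriver: Screwdriver lying on the mat, 160 mm long, beyond the phone. Leave alone.
Things that resemble listed ones, but are neither listed nor needed, are in the scene too. Several things have the shape of the laptop; the one meant has the colours described above.

How it is judged:
On the way, in this order (a step that is already met when the one before it is completed fails the run):
1. the lid stays at 106 to 114 degrees from the keyboard with the gripper off the laptop (x of lid_edge in the frame of laptop between 0.0978 and 0.1149 m and contact force between the fingers and laptop below 0.2 N), for 0.3 s.
2. the power key is pressed fully down (value of joint power_key above 0.002 m), for 0.05 s.
At the end, for the whole second after the job is handed in: The lid rests at 110 degrees from the keyboard, give or take 4 (its rim is 97.8 to 114.9 mm behind the laptop's origin along the laptop's x axis), the power key is up, and the laptop lies flat and still within 30 mm of where it stood (x of lid_edge in the frame of laptop between 0.0978 and 0.1149 m and value of joint power_key below 0.0008 m and distance of laptop from where it was at the start of the episode below 0.03 m and angle between laptop's own z axis and vertical below 0.03 rad and linear speed of laptop below 0.01 m/s); the robot touches nothing.
It fails at once if the screen glass is touched with more than 2 N (contact force between any of the fingers, the arm and screen above 2 N).
It fails at once if the laptop is tipped more than 6 degrees (angle between laptop's own z axis and vertical above 0.105 rad).
It fails at once if the meter, the phone or the screwdriver is moved by more than 15 mm (distance of any of meter, phone, screwdriver from where it was at the start of the episode above 0.015 m).
It also fails if it takes over 54 s, if anything falls off the work surface, if the arm or the gripper's body presses on something with over 40 N, if the wrist force passes 120 N, or if a joint passes its speed limit or range.

### The arm

A 6-joint arm with a two-finger parallel gripper is mounted at the origin on the work surface. World frame = base frame: x ahead of the robot, y to its left, z up, the work surface at z = 0. Lengths are in m, angles in rad, forces in N, time in s.
With the tool pointing down it reaches from about 0.35 to 0.975 m from the base axis. Payload 4.9 kg.
Tool frame: the origin (TCP) lies at the very end of the fingers, on their centre line; the grasp point (between the pads) lies 19 mm behind it; z points along the fingers, y is the line along which they close (so a half turn about z gives the same grasp; the last joint's range is limited). The gripper opens to 85 mm and grips with 20 to 120 N. Pads are 22 mm wide; open, the fingers measure 114 mm over their backs; the gripper's body (76 mm by 85 mm) begins 54 mm behind the grasp point. The pads swing forward as they close: fully open they stand 13 mm farther back than shut.
Start: joints at [1.096, 0.053, 1.613, -0, 1.476, -0.119], TCP at [0.218, 0.586, 0.231] pointing down, gripper open.
Joint ranges: [-3.01, 3.01], [-1.01, 2.22], [0.06, 2.58], [-1.02, 4.17], [0.09, 2.62], [-3.14, 3.14]. Speed limits (rad/s): [2.57, 2.57, 3.14, 3.14, 3.14, 3.14].

### API

Orientations are given as a unit quaternion [w, x, y, z].
In Python, from plant import manip gives the robot as it stands.
- The arm moves only by the tool move_arm, never from a script. Its argument "plan" is a list that holds one entry, the list of rows, each a list of 7 numbers: the shift along the tool's x, y, z as a fraction of full scale, then the turn, a rotation vector about the tool's x, y, z as a fraction of full scale, then the closure, from 0 (fully open) to 1 (shut). In form: [[[dx, dy, dz, wx, wy, wz, fingers], ...]]. A call has exactly 10 rows; each row shifts and turns the commanded pose from where the row before left it, along the tool's axes as they then stand; what a row does not reach is not made up. Full scale, the value 1, is 0.12 m for a shift and 0.15 rad for a turn. A row lasts 1/8 s, in which the tool goes at most 62.5 mm and 10.7 degrees, less where a joint would pass 70% of its speed; a pose out of reach is approached as far as the arm can. A call with a number of a shift or a turn outside -1 to 1 is refused whole. A call with a gripper value outside its range is refused whole. The fingers move at their own pace and stop on an object; the grip force is fixed at half the most. Time passes only in rows, so rows that do not move let the fingers close, or fill a call up. It gives the time, the measured TCP pose, the force, the opening and the grip force at its end, in the units of the state.
- manip.state(): the state, without advancing time (a new reading comes with each control period).
- manip.grab_frame(name): name is "side" or "top"; returns a dict with "pixels" (420x560x3 uint8, blue, green, red), "depth" (420x560 float32, m along the optical axis (not along the pixel's ray), 0 where there is no reading), "vfov" (degrees; the focal length in pixels is half the picture's height over the tangent of half this angle, whatever the lens; pixels are square), "cx", "cy" (the principal point, pixels), "view" (4x4, takes a point from world to camera coordinates). Camera axes: x right, y down, z forward; pixel columns grow to the right and rows downward; lengths in m; the calibration is good to about 2 mm. A picture is of the moment at which its call begins.
- manip.job_done(): hands the job in; it is judged then, once.
The state is a dict: "time": time; "joint_pos": joint angles; "joint_vel": joint speeds; "joint_efforts": joint torques, N m; "tool_pos": TCP position; "tool_rot": TCP orientation; "contact_force": force on the tool from outside, world axes, zero at the start; "ft_torque": the same for the moment, N m; "gripper_width": opening from 0.0 (shut) to 1.0 (fully open); "grasp_force": force on a finger pad.
Only numpy, scipy, OpenCV 4.12 (cv2) and the standard library are available. Lean on these libraries where they do the work, as an engineer would, in place of code of your own. Each camera call takes 0.05 s, during which the arm holds its last target. There are 200 camera calls.

## Working session

There is one attempt and no reset: what is moved stays moved. The work goes in short steps, Python scripts to look and compute and a tool call to move; the robot and the scene stay as the last step left them, time stands still between calls to the robot, and variables do not carry over. Pictures are saved under pics/ and viewed, at most 10 in all, crops included, and the job is handed in when it is done.

Besides the shell and the picture viewer there is one more tool, called after ">>>" as name(argument=value, ...) on one line, values as JSON. move_arm: Moves the arm, as the interface text tells. Its arguments: {"type":"object","properties":{"plan":{"type":"array"}},"required":["plan"]}

```bash
mkdir -p pics
cat > h.py <<'E'
import numpy as np, cv2
from plant import manip
def grab(n):
    f=manip.grab_frame(n); h=f["pixels"].shape[0]
    f["f"]=h/2/np.tan(np.radians(f["vfov"])/2); f["V"]=np.array(f["view"]); return f
def cloud(f):
    d=f["depth"]; v,u=np.indices(d.shape)
    P=np.stack([(u-f["cx"])*d/f["f"],(v-f["cy"])*d/f["f"],d],-1)
    R,t=f["V"][:3,:3],f["V"][:3,3]
    W=(P-t)@R; W[d==0]=np.nan; return W
def ray(f,u,v,z):
    R,t=f["V"][:3,:3],f["V"][:3,3]; c=-R.T@t
    r=R.T@np.array([(u-f["cx"])/f["f"],(v-f["cy"])/f["f"],1]); return c+r*(z-c[2])/r[2]
def proj(f,p):
    q=f["V"][:3,:3]@np.array(p)+f["V"][:3,3]; return q[:2]/q[2]*f["f"]+[f["cx"],f["cy"]]
E
python3 - <<'E'
from h import *
a=grab("top");b=grab("side")
for n,f in(("top",a),("side",b)):
    cv2.imwrite(f"pics/{n}0.png",f["pixels"]); R,t=f["V"][:3,:3],f["V"][:3,3]; print(n,f["vfov"],f["cx"],f["cy"],-R.T@t,R[2])
print(manip.state())
E
```

```text
top 53.111201828726536 278.51488316174766 208.6620380547802 [ 0.40475159 -0.12991807  1.20576177] [ 1.51097010e-01 -8.64850277e-04 -9.88518561e-01]
side 45.11935182535581 280.19253055231894 216.66356225602928 [-0.26038915 -0.99111258  1.01869345] [ 0.54284547  0.5551428  -0.63018669]
{'time': 0.1, 'joint_pos': array([ 1.09601408e+00,  5.33257434e-02,  1.61417487e+00,  1.06944587e-05,
        1.47599881e+00, -1.18987925e-01]), 'joint_vel': array([-0.00022239, -0.00098328, -0.00371394, -0.00133185,  0.00010334,
       -0.00032136]), 'joint_efforts': array([ 3.52857960e-04, -3.94907570e+01, -3.71361780e+01, -1.42219969e-04,
        4.05484476e-03,  1.79424433e-05]), 'tool_pos': array([0.21743632, 0.58534882, 0.23015346]), 'tool_rot': array([-2.83996245e-04,  1.76960735e-01,  9.84217450e-01, -9.10120430e-04]), 'contact_force': array([ 0.03136266, -0.68295936, -0.68825026]), 'ft_torque': array([-0.01213861, -0.00095245, -0.07287861]), 'grasp_force': 0.0, 'gripper_width': 1.001227199772676}
```

```bash
ls; python3 -c "
from h import *
"; ls pics
```

```text
h.py
pics
side0.png
top0.png
```

View pics/top0.png

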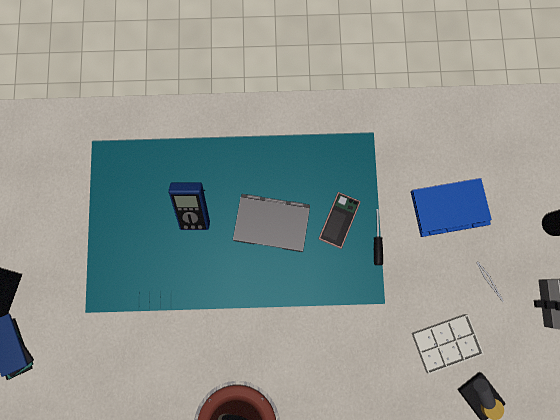

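View pics/side0.png

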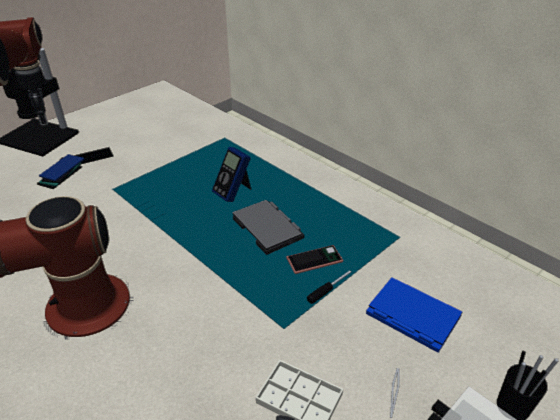

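The top view shows the grey laptop at (271,222) with its hinge up (away from the robot). The meter is on its left at (188,206), the phone on its right at (339,220) and the screwdriver beyond that at (378,240). The side view agrees, with the scoop facing the robot.

```bash
cat >> h.py <<'E'
def mask(f,c,r):
    p=f["pixels"].astype(int); hsv=cv2.cvtColor(f["pixels"],cv2.COLOR_BGR2HSV)
    m=((hsv[...,1]<50)&(hsv[...,2]>50)).astype(np.uint8)
    n,l,s,_=cv2.connectedComponentsWithStats(m,connectivity=4)
    return (l==l[c[1],c[0]])
E
python3 - <<'E'
from h import *
f=grab("top");m=mask(f,(271,222),0);W=cloud(f)
print(m.sum())
c=max(cv2.findContours(m.astype(np.uint8),cv2.RETR_EXTERNAL,cv2.CHAIN_APPROX_NONE)[0],key=cv2.contourArea)
box=cv2.boxPoints(cv2.minAreaRect(c));print(box)
P=W[m];P=P[~np.isnan(P[:,0])];
A=np.c_[P[:,:2],np.ones(len(P))];k=np.linalg.lstsq(A,P[:,2],rcond=None)[0];print("plane",k,P.mean(0),np.percentile(P[:,2],[5,50,95]))
B=np.array([ray(f,u,v,.03)for u,v in box]);print(B,np.linalg.norm(np.diff(B,axis=0),axis=1))
# per-row profile along depth
im=cv2.resize(f["pixels"][170:270,150:400],None,fx=3.2,fy=3.2,interpolation=cv2.INTER_CUBIC)
g=grab("side");im2=cv2.resize(g["pixels"][185:275,200:370],None,fx=4.7,fy=4.7,interpolation=cv2.INTER_CUBIC)
cv2.imwrite("pics/c1.png",im2)
E
```

```text
3332
[[232.19513 239.92981]
 [239.88354 192.83813]
 [310.15332 204.31076]
 [302.4649  251.40244]]
plane [-0.02805024  0.00453255  0.04668169] [ 0.54656183 -0.10935327  0.03085485] [0.02639424 0.03102013 0.03508506]
[[ 0.49994752  0.00137846  0.03      ]
 [ 0.63343987 -0.0223524   0.03      ]
 [ 0.59416927 -0.22096054  0.03      ]
 [ 0.46196828 -0.19400702  0.03      ]] [0.13558526 0.20245339 0.1349207 ]
```

View pics/c1.png

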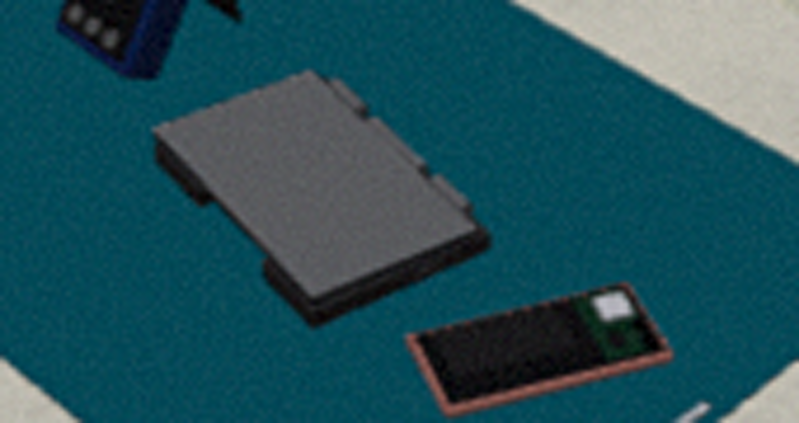

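The lid comes out about 1.6° ajar. Its rim midpoint is near (0.481, -0.096), the laptop yaw is about -11°, and the measured 202 x 135 mm agrees with the given sizes. Next I'll write the planning helper.

```bash
cat >> h.py <<'E'
from scipy.spatial.transform import Rotation as Ro, Slerp
O=np.array([.5477,-.1093,0]); YAW=np.radians(-11.1)
LR=Ro.from_euler("z",YAW)
def w(p): return O+LR.apply(p)
def l(p): return LR.inv().apply(np.array(p)-O)
def rot(t):
    t=np.radians(t);s,c=np.sin(t),np.cos(t)
    return LR*Ro.from_matrix(np.array([[-c,0,s],[0,1,0],[-s,0,-c]]))
def corner(x,z,t,y=0,h=.011):   # TCP for a wanted upper-front tip corner (laptop frame)
    a=np.radians(t); return np.array([x-h*np.cos(a),y,z-h*np.sin(a)])
def cur():
    s=manip.state(); q=np.array(s["tool_rot"]); return np.array(s["tool_pos"]),Ro.from_quat(q[[1,2,3,0]]),s
def tilt(r): z=LR.inv().apply(r.apply([0,0,1])); return np.degrees(np.arctan2(z[0],-z[2]))
def plan(targets,g=1,start=None):  # (laptop-frame pos, tilt, rows)
    p,r,s=cur(); 
    if start: p,r=w(np.array(start[0])),rot(start[1])
    rows=[]
    P0,R0=p,r
    for pos,t,n in targets:
        P1,R1=w(np.array(pos)),rot(t); sl=Slerp([0,1],Ro.concatenate([R0,R1]))
        for k in range(1,n+1):
            a=k/n; d=np.round(r.inv().apply(P0+(P1-P0)*a-p)/.12,3); v=np.round((r.inv()*sl(a)).as_rotvec()/.15,3)
            rows.append([*d.tolist(),*v.tolist(),g]); p=p+r.apply(d*.12); r=r*Ro.from_rotvec(v*.15)
        P0,R0=P1,R1
    for i in range(0,len(rows),10): print(str(rows[i:i+10]).replace(" ","").replace("-0.0,","0,"))
    m=np.abs(np.array(rows)); print("max",m[:,:3].max(),m[:,3:6].max(),len(rows))
def where():
    p,r,s=cur(); print("lap",l(p).round(4),"tilt",tilt(r).round(1),"t",round(s["time"],2),"F",LR.inv().apply(s["contact_force"]).round(1),"w",round(s["gripper_width"],2))
E
python3 - <<'E'
from h import *
where()
plan([(l([.40,.25,.25]),15,11),([-.15,0,.11],40,9)])
E
```

```text
lap [-0.4578  0.6182  0.2305] tilt -0.0 t 0.2 F [ 0.8  0.2 -0.2] w 1.0
[[-0.218,-0.19,-0.015,-0.014,-0.158,-0.098,1],[-0.216,-0.193,-0.009,-0.013,-0.159,-0.097,1],[-0.213,-0.197,-0.005,-0.014,-0.158,-0.098,1],[-0.21,-0.199,-0.001,-0.014,-0.159,-0.097,1],[-0.207,-0.203,0.004,-0.013,-0.158,-0.098,1],[-0.204,-0.205,0.009,-0.014,-0.159,-0.097,1],[-0.2,-0.209,0.013,-0.013,-0.158,-0.098,1],[-0.198,-0.211,0.017,-0.014,-0.159,-0.097,1],[-0.193,-0.215,0.021,-0.014,-0.158,-0.098,1],[-0.19,-0.217,0.026,-0.013,-0.159,-0.097,1]]
[[-0.187,-0.22,0.03,-0.014,-0.158,-0.098,1],[-0.023,-0.3,0.14,0,-0.323,0.0,1],[-0.017,-0.3,0.142,0,-0.324,0.0,1],[-0.01,-0.3,0.142,0,-0.323,0.0,1],[-0.003,-0.301,0.143,0.0,-0.323,0.0,1],[0.003,-0.3,0.142,0.0,-0.323,0.0,1],[0.011,-0.3,0.142,0.0,-0.324,0.0,1],[0.017,-0.3,0.142,0.0,-0.323,0.0,1],[0.025,-0.3,0.14,0.0,-0.323,0.0,1],[0.031,-0.3,0.139,0.0,-0.323,0.0,1]]
max 0.301 0.324 20
```

>>> move_arm(plan=[[[-0.218,-0.19,-0.015,-0.014,-0.158,-0.098,1],[-0.216,-0.193,-0.009,-0.013,-0.159,-0.097,1],[-0.213,-0.197,-0.005,-0.014,-0.158,-0.098,1],[-0.21,-0.199,-0.001,-0.014,-0.159,-0.097,1],[-0.207,-0.203,0.004,-0.013,-0.158,-0.098,1],[-0.204,-0.205,0.009,-0.014,-0.159,-0.097,1],[-0.2,-0.209,0.013,-0.013,-0.158,-0.098,1],[-0.198,-0.211,0.017,-0.014,-0.159,-0.097,1],[-0.193,-0.215,0.021,-0.014,-0.158,-0.098,1],[-0.19,-0.217,0.026,-0.013,-0.159,-0.097,1]]])

```text
time: 1.45
tool_pos: [0.3838, 0.2798, 0.2486]
tool_rot: [0.119, 0.103, 0.987, -0.011]
contact_force: [-0.3, -0.2, -0.3]
gripper_width: -0.004
grasp_force: 0.0
```

>>> move_arm(plan=[[[-0.187,-0.22,0.03,-0.014,-0.158,-0.098,1],[-0.023,-0.3,0.14,0,-0.323,0.0,1],[-0.017,-0.3,0.142,0,-0.324,0.0,1],[-0.01,-0.3,0.142,0,-0.323,0.0,1],[-0.003,-0.301,0.143,0.0,-0.323,0.0,1],[0.003,-0.3,0.142,0.0,-0.323,0.0,1],[0.011,-0.3,0.142,0.0,-0.324,0.0,1],[0.017,-0.3,0.142,0.0,-0.323,0.0,1],[0.025,-0.3,0.14,0.0,-0.323,0.0,1],[0.031,-0.3,0.139,0.0,-0.323,0.0,1]]])

```text
time: 2.7
tool_pos: [0.4248, -0.081, 0.1482]
tool_rot: [0.326, 0.092, 0.94, -0.033]
contact_force: [0.0, 0.1, 0.2]
gripper_width: 0.0
grasp_force: 0.0
```

Run:
```python
from h import *
where();print(cur()[2]["joint_pos"].round(3), w([-.15,0,.11]))
f=grab("top");g=grab("side")
im=np.hstack([cv2.resize(f["pixels"][150:290,170:370],None,fx=2,fy=2),cv2.resize(g["pixels"][150:290,150:350],None,fx=2,fy=2)])
cv2.imwrite("pics/c2.png",im)
```

```text
lap [-0.1261  0.0041  0.1482] tilt 38.3 t 2.7 F [-0.   0.1  0.2] w 0.0
[-0.472 -1.011  2.584  0.211  0.93  -1.919] [ 0.4005061  -0.08042171  0.11      ]
```

View pics/c2.png

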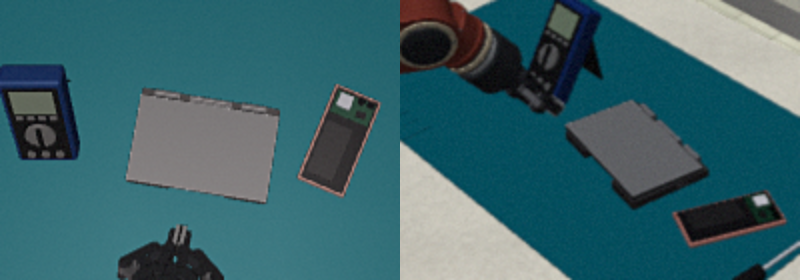

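The arm is at its fold limit (j2 and j3) for this retracted pose, and the tip is in front of the scoop. The real working poses are farther out, so I'll approach along the finger direction.

Run:
```python
from h import *
d=np.array([np.sin(np.radians(40)),0,-np.cos(np.radians(40))])
T=corner(-.065,.018,40)
print(T)
plan([(T-.06*d,40,5),(T-.03*d,40,3),(T-.02*d,40,2)])
```

```text
[-0.07342649  0.          0.01092934]
[[0.076,-0.002,0.135,-0.011,-0.04,-0.008,1],[0.077,-0.001,0.134,-0.01,-0.041,-0.009,1],[0.078,-0.002,0.133,-0.011,-0.04,-0.008,1],[0.079,-0.002,0.133,-0.011,-0.04,-0.009,1],[0.08,-0.003,0.133,-0.011,-0.04,-0.008,1],[0,0.0,0.083,0.0,0,0,1],[0,0.0,0.084,0.0,0,0,1],[0,0.0,0.083,0.0,0,0,1],[0,0.0,0.042,0.0,0,0,1],[0,0.0,0.041,0.0,0,0,1]]
max 0.135 0.041 10
```

>>> move_arm(plan=[[[0.076,-0.006,0.135,-0.011,-0.04,-0.008,1],[0.077,-0.006,0.134,-0.01,-0.041,-0.009,1],[0.078,-0.006,0.133,-0.011,-0.04,-0.008,1],[0.079,-0.002,0.133,-0.011,-0.04,-0.009,1],[0.08,-0.003,0.133,-0.011,-0.04,-0.008,1],[0,0,0.083,0,0,0,1],[0,0,0.084,0,0,0,1],[0,0,0.083,0,0,0,1],[0,0,0.042,0,0,0,1],[0,0,0.041,0,0,0,1]]])

```text
time: 4.05
tool_pos: [0.4803, -0.0927, 0.031]
tool_rot: [0.334, 0.087, 0.938, -0.03]
contact_force: [-0.5, 0.1, 0.7]
gripper_width: 0.003
grasp_force: 0.4
```

Run:
```python
from h import *
where();print(cur()[2]["joint_pos"].round(3))
d=np.array([np.sin(np.radians(40)),0,-np.cos(np.radians(40))])
T=corner(-.065,.018,40); print(T-.02*d)
f=grab("top");g=grab("side")
im=np.hstack([cv2.resize(f["pixels"][180:270,210:330],None,fx=3.3,fy=3.3),cv2.resize(g["pixels"][180:270,200:320],None,fx=3.3,fy=3.3)])
cv2.imwrite("pics/c3.png",im)
for n,q in(("top",f),("side",g)): print(n,[proj(q,w(x)).round(1).tolist() for x in ([-.068,.1,.026],[-.068,-.1,.026],l(cur()[0]))])
```

```text
lap [-0.0693  0.0033  0.031 ] tilt 39.2 t 4.05 F [-0.5  0.   0.7] w 0.0
[-0.434 -0.458  2.521  0.38   0.437 -2.112]
[-0.08628224  0.          0.02625023]
top [[232.2, 239.9], [302.5, 251.6], [266.0, 246.0]]
side [[232.4, 212.9], [266.1, 249.1], [247.5, 228.7]]
```

View pics/c3.png

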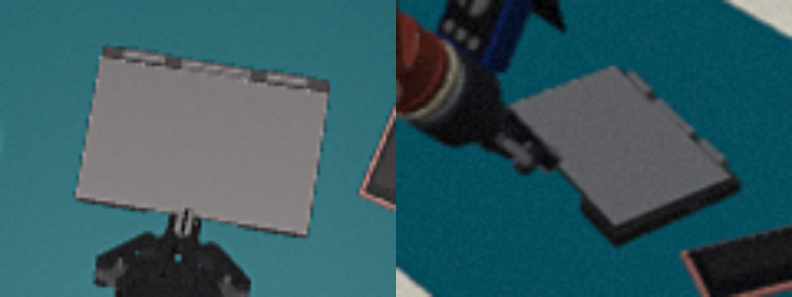

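The tip is just over the lid's edge, touching at about 1 N. The clamped retreat left it 17 mm too far forward. I'll fit a small kinematic model to see what the fold limit allows before repositioning.

```bash
cat > k.py <<'E'
from h import *
S=[([1.09601,.05333,1.61417,0,1.476,-.119],[.21744,.58535,.23015],[-.000284,.17696,.98422,-.00091]),
([-.472,-1.011,2.584,.211,.93,-1.919],[.4248,-.081,.1482],[.326,.092,.94,-.033]),
([-.434,-.458,2.521,.38,.437,-2.112],[.4803,-.0927,.031],[.334,.087,.938,-.03])]
A=[];B=[]
for j,p,q in S:
    q=np.array(q);d=Ro.from_quat(q[[1,2,3,0]]).apply([0,0,1]);Z=Ro.from_euler("z",-j[0]);p=Z.apply(p);d=Z.apply(d)
    s,c,S2,C2=np.sin(j[1]),np.cos(j[1]),np.sin(j[1]+j[2]),np.cos(j[1]+j[2])
    # r0,off,h,a,b,L
    A+=[[1,0,0,s,S2,d[0]],[0,1,0,0,0,d[1]],[0,0,1,c,C2,d[2]]];B+=list(p)
X,res,rk,_=np.linalg.lstsq(np.array(A),np.array(B),rcond=None)
r0,off,h,a,b,L=X
def j23(pos,t):
    p=w(np.array(pos));d=rot(t).apply([0,0,1]);q=p-L*d
    rr=np.sqrt(q[0]**2+q[1]**2-off**2)-r0;z=q[2]-h;D=np.hypot(rr,z)
    c=(D*D-a*a-b*b)/(2*a*b)
    j3=np.arccos(np.clip(c,-1,1));j2=np.arctan2(rr,z)-np.arctan2(b*np.sin(j3),a+b*np.cos(j3));return round(j2,3),round(j3,3)
if __name__=="__main__":
    print(X.round(4),rk,np.abs(np.array(A)@X-B).max())
    where()
    for t in(25,30,35,40,45):
        print(t,[(pos,j23(corner(*pos,t),t)) for pos in((-.065,.018),(-.085,.018),(-.085,.04),(-.095,.05),(-.085,.06))])
    for al in(10,30,50,70,90,110,118):  # lid path
        x=.062-.122*np.cos(np.radians(al));z=.0255+.122*np.sin(np.radians(al))
        print(al,[(t,j23(corner(x,z,t),t)) for t in(10,20,30,40)])
E
python3 k.py
```

```text
[0.0711 0.0873 0.0965 0.3403 0.531  0.1573] 6 0.013124110557819979
lap [-0.0695  0.0031  0.0308] tilt 39.2 t 4.15 F [ 0.1  0.2 -0. ] w 0.0
25 [((-0.065, 0.018), (np.float64(-0.388), np.float64(2.461))), ((-0.085, 0.018), (np.float64(-0.476), np.float64(2.522))), ((-0.085, 0.04), (np.float64(-0.523), np.float64(2.508))), ((-0.095, 0.05), (np.float64(-0.59), np.float64(2.53))), ((-0.085, 0.06), (np.float64(-0.56), np.float64(2.491)))]
30 [((-0.065, 0.018), (np.float64(-0.422), np.float64(2.5))), ((-0.085, 0.018), (np.float64(-0.514), np.float64(2.563))), ((-0.085, 0.04), (np.float64(-0.565), np.float64(2.549))), ((-0.095, 0.05), (np.float64(-0.636), np.float64(2.572))), ((-0.085, 0.06), (np.float64(-0.604), np.float64(2.532)))]
35 [((-0.065, 0.018), (np.float64(-0.451), np.float64(2.538))), ((-0.085, 0.018), (np.float64(-0.549), np.float64(2.602))), ((-0.085, 0.04), (np.float64(-0.603), np.float64(2.589))), ((-0.095, 0.05), (np.float64(-0.679), np.float64(2.614))), ((-0.085, 0.06), (np.float64(-0.645), np.float64(2.573)))]
40 [((-0.065, 0.018), (np.float64(-0.476), np.float64(2.575))),
[... 1173 characters left out ...]
loat64(-0.222), np.float64(2.068))), (30, (np.float64(-0.29), np.float64(2.15))), (40, (np.float64(-0.346), np.float64(2.229)))]
90 [(10, (np.float64(-0.025), np.float64(1.856))), (20, (np.float64(-0.097), np.float64(1.942))), (30, (np.float64(-0.16), np.float64(2.025))), (40, (np.float64(-0.211), np.float64(2.104)))]
110 [(10, (np.float64(0.103), np.float64(1.738))), (20, (np.float64(0.035), np.float64(1.827))), (30, (np.float64(-0.024), np.float64(1.913))), (40, (np.float64(-0.071), np.float64(1.992)))]
118 [(10, (np.float64(0.154), np.float64(1.697))), (20, (np.float64(0.087), np.float64(1.787))), (30, (np.float64(0.029), np.float64(1.873))), (40, (np.float64(-0.016), np.float64(1.953)))]
```

Run:
```python
from h import *
plan([(corner(-.061,.05,36),36,2),(corner(-.088,.052,24),24,4),(corner(-.088,.02,24),24,4)])
```

```text
[[-0.032,-0.013,-0.042,0.02,0.184,0.02,1],[-0.031,-0.013,-0.044,0.02,0.183,0.021,1],[0.042,0.0,-0.041,0.0,0.349,0,1],[0.045,0.0,-0.039,0.0,0.349,0,1],[0.047,0.0,-0.036,0.0,0.349,0,1],[0.048,0.0,-0.034,0.0,0.349,0.0,1],[0.027,0.0,0.061,0.0,0.0,0.0,1],[0.027,0.0,0.061,0.0,0.0,0.0,1],[0.028,0.0,0.06,0.0,0.0,0.0,1],[0.027,0.0,0.061,0.0,0.0,0.0,1]]
max 0.061 0.349 10
```

>>> move_arm(plan=[[[-0.032,-0.013,-0.042,0.02,0.184,0.02,1],[-0.031,-0.013,-0.044,0.02,0.183,0.021,1],[0.042,0.0,-0.041,0.0,0.349,0,1],[0.045,0.0,-0.039,0.0,0.349,0,1],[0.047,0.0,-0.036,0.0,0.349,0,1],[0.048,0.0,-0.034,0.0,0.349,0.0,1],[0.027,0.0,0.061,0.0,0.0,0.0,1],[0.027,0.0,0.061,0.0,0.0,0.0,1],[0.028,0.0,0.06,0.0,0.0,0.0,1],[0.027,0.0,0.061,0.0,0.0,0.0,1]]])

```text
time: 5.4
tool_pos: [0.4509, -0.0906, 0.0147]
tool_rot: [0.207, 0.095, 0.974, -0.02]
contact_force: [-0.1, -0.7, 0.0]
gripper_width: -0.001
grasp_force: 0.0
```

Run:
```python
from h import *
where();print(cur()[2]["joint_pos"].round(3)); print(corner(-.088,.02,24))
f=grab("top");m=mask(f,(271,222),0)
c=max(cv2.findContours(m.astype(np.uint8),cv2.RETR_EXTERNAL,cv2.CHAIN_APPROX_NONE)[0],key=cv2.contourArea)
print(cv2.boxPoints(cv2.minAreaRect(c)))
plan([(corner(-.064,.019,38),38,7),(corner(-.064,.019,38),38,3)])
```

```text
lap [-0.0986 -0.0003  0.0147] tilt 24.0 t 5.4 F [-0.  -0.7  0. ] w -0.0
[-0.416 -0.388  2.431  0.14   0.694 -1.881]
[-0.098049   0.         0.0155259]
[[232.19513 239.92981]
 [239.88354 192.83813]
 [310.15332 204.31076]
 [302.4649  251.40244]]
[[-0.028,0.0,0.014,0.0,-0.235,-0.001,1],[-0.028,0.0,0.016,0.0,-0.235,0,1],[-0.028,0.001,0.016,0.0,-0.235,-0.001,1],[-0.027,0,0.017,0.0,-0.234,-0.001,1],[-0.026,0,0.018,0.0,-0.235,-0.001,1],[-0.025,0.0,0.019,0.0,-0.235,0,1],[-0.025,0.0,0.02,0.0,-0.235,-0.001,1],[0,0.0,0.0,0.0,0.0,0,1],[0,0.0,0.0,0.0,0.0,0,1],[0,0.0,0.0,0.0,0.0,0,1]]
max 0.028 0.235 10
```

>>> move_arm(plan=[[[-0.028,0,0.014,0,-0.235,0,1],[-0.028,0,0.016,0,-0.235,0,1],[-0.028,0,0.016,0,-0.235,0,1],[-0.027,0,0.017,0,-0.234,0,1],[-0.026,0,0.018,0,-0.235,0,1],[-0.025,0,0.019,0,-0.235,0,1],[-0.025,0,0.02,0,-0.235,0,1],[0,0,0,0,0,0,1],[0,0,0,0,0,0,1],[0,0,0,0,0,0,1]]])

```text
time: 6.7
tool_pos: [0.4769, -0.0955, 0.0138]
tool_rot: [0.324, 0.091, 0.941, -0.031]
contact_force: [-4.6, 1.3, -0.6]
gripper_width: 0.001
grasp_force: 1.8
```

Run:
```python
from h import *
where();print(cur()[2]["joint_pos"].round(3)); print(corner(-.064,.019,38))
plan([(corner(-.060,.026,40),40,4),(corner(-.059,.036,40),40,6)])
```

```text
lap [-0.0721 -0.0001  0.0138] tilt 38.0 t 6.7 F [-4.8  0.4 -0.6] w 0.0
[-0.438 -0.407  2.517  0.386  0.409 -2.122]
[-0.07266812  0.          0.01222772]
[[-0.013,0.0,-0.004,0.0,-0.057,0,1],[-0.012,0.0,-0.003,0.001,-0.057,-0.001,1],[-0.013,0.001,-0.004,0,-0.057,0.0,1],[-0.012,0,-0.003,0.0,-0.057,0,1],[-0.01,0,-0.01,0.0,0.0,0,1],[-0.01,0,-0.009,0.0,0.0,0,1],[-0.01,0,-0.01,0.0,0.0,0,1],[-0.01,0,-0.01,0.0,0.0,0,1],[-0.01,0,-0.01,0.0,0.0,0,1],[-0.01,0,-0.009,0.0,0.0,0,1]]
max 0.013 0.057 10
```

The tool feels 4.8 N horizontally, which is the rim resting on the finger's face. That implies a rim height of about 26.5 mm (α≈2°), in line with the depth slope. Now I'll lift along the lid's arc.

```bash
cat >> h.py <<'E'
def tgt(al,s,t,gap=0):
    a=np.radians(al);b=np.radians(t);H=np.array([.062,.0255]);u=np.array([-np.cos(a),np.sin(a)]);n=np.array([np.sin(a),np.cos(a)])
    d=np.array([np.sin(b),-np.cos(b)])
    if al<90-t: c=H+.13*u-.0035*n+s*d-gap*np.array([np.cos(b),np.sin(b)])
    else: c=H+(.13-s)*u-(.0035+gap)*n
    return corner(c[0],c[1],t),t
E
python3 - <<'E'
from h import *
a=lambda al,s,t,n,g=0:(*tgt(al,s,t,g),n)
plan([a(2,.010,41,2,.001),a(2.5,.010,41,1),a(8,.01,41,7)])
E
```

```text
[[0.002,0.0,0.013,0.001,-0.172,-0.001,1],[0.002,0.001,0.013,0.0,-0.172,0,1],[-0.015,0,-0.007,0.0,0.0,0,1],[-0.01,0,-0.011,0.0,0.0,0,1],[-0.01,0,-0.01,0.0,0.0,0,1],[-0.011,0,-0.011,0.0,0.0,0,1],[-0.01,0,-0.01,0.0,0.0,0,1],[-0.011,0,-0.011,0.0,0.0,0,1],[-0.01,0,-0.011,0.0,0.0,0,1],[-0.011,0,-0.01,0.0,0.0,0,1]]
max 0.015 0.172 10
```

>>> move_arm(plan=[[[0.002,0.0,0.013,0,-0.172,0,1],[0.002,0,0.013,0.0,-0.172,0,1],[-0.015,0,-0.007,0.0,0.0,0,1],[-0.01,0,-0.011,0.0,0.0,0,1],[-0.01,0,-0.01,0.0,0.0,0,1],[-0.011,0,-0.011,0.0,0.0,0,1],[-0.01,0,-0.01,0.0,0.0,0,1],[-0.011,0,-0.011,0.0,0.0,0,1],[-0.01,0,-0.011,0.0,0.0,0,1],[-0.011,0,-0.01,0.0,0.0,0,1]]])

```text
time: 7.95
tool_pos: [0.4807, -0.0966, 0.0263]
tool_rot: [0.35, 0.091, 0.932, -0.034]
contact_force: [-2.6, 0.8, -0.1]
gripper_width: -0.003
grasp_force: 1.4
```

Run:
```python
from h import *
where();print(cur()[2]["joint_pos"].round(3)); print(tgt(8,.01,41))
f=grab("top");m=mask(f,(271,222),0)
c=max(cv2.findContours(m.astype(np.uint8),cv2.RETR_EXTERNAL,cv2.CHAIN_APPROX_NONE)[0],key=cv2.contourArea)
print(cv2.boxPoints(cv2.minAreaRect(c)))
P=cloud(f)[m];P=P[~np.isnan(P[:,0])];Q=LR.inv().apply(P-O);Q=Q[np.abs(Q[:,1])<.09];Q=Q[(Q[:,0]>-.06)&(Q[:,0]<.05)];k=np.polyfit(Q[:,0],Q[:,2],1);print("lid",np.degrees(np.arctan(-k[0])),np.polyval(k,[-.068,.062]))
g=grab("side");cv2.imwrite("pics/c4.png",cv2.resize(g["pixels"][170:280,190:340],None,fx=4,fy=4))
```

```text
lap [-0.0682 -0.0004  0.0263] tilt 41.1 t 7.95 F [-2.7  0.3 -0.1] w -0.0
[-0.445 -0.449  2.538  0.449  0.385 -2.181]
(array([-0.06896317,  0.        ,  0.02536282]), 41)
[[230.53651 246.199  ]
 [239.09169 192.42368]
 [310.24536 203.74356]
 [301.6902  257.5189 ]]
lid 7.95564266661365 [0.04815975 0.02999206]
```

View pics/c4.png

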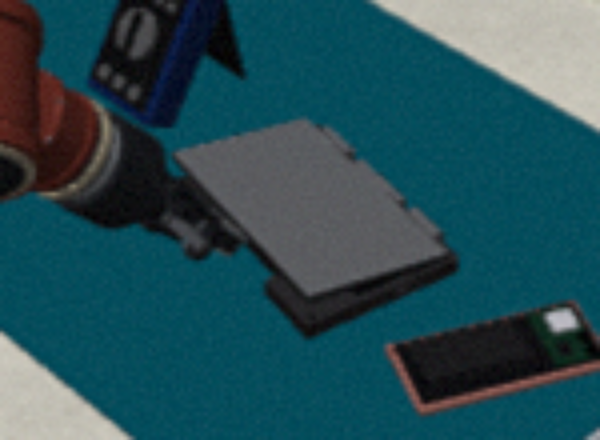

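The lid is up at 8° and both the chassis and the hinge corners are unmoved. I'll continue along the arc.

Run:
```python
from h import *
a=lambda al,s,t,n,g=0:(*tgt(al,s,t,g),n)
plan([a(x,.010,41,1) for x in np.linspace(10,28,10)]+[a(x,.010,t,1) for x,t in zip(np.linspace(31,58,10),np.linspace(41,40,10))])
```

```text
[[-0.018,0.003,-0.023,-0.003,0.016,-0.001,1],[-0.029,0.0,-0.024,0,0,0,1],[-0.03,0.0,-0.023,0,0,0,1],[-0.031,0.0,-0.022,0,0,0,1],[-0.031,0.0,-0.021,0,0,0,1],[-0.033,0.0,-0.02,0,0,0,1],[-0.032,0.0,-0.019,0,0,0,1],[-0.034,0.0,-0.017,0,0,0,1],[-0.034,0.0,-0.017,0,0,0,1],[-0.035,0.0,-0.015,0,0,0,1]]
[[-0.053,0.0,-0.02,0,0,0,1],[-0.054,0.0,-0.018,0,0.013,0,1],[-0.054,0.0,-0.015,0,0.013,0,1],[-0.055,0.0,-0.012,0,0.013,0,1],[-0.056,0.0,-0.01,0,0.013,0,1],[-0.056,0.0,-0.006,0,0.013,0,1],[-0.057,0.0,-0.004,0,0.012,0,1],[-0.053,0.0,-0.001,0,0.013,0,1],[-0.053,0.0,0.002,0,0.013,0,1],[-0.052,0.0,0.004,0,0.013,0,1]]
max 0.057 0.016 20
```

>>> move_arm(plan=[[[-0.018,0.003,-0.023,-0.003,0.016,-0.001,1],[-0.029,0.0,-0.024,0,0,0,1],[-0.03,0.0,-0.023,0,0,0,1],[-0.031,0.0,-0.022,0,0,0,1],[-0.031,0.0,-0.021,0,0,0,1],[-0.033,0.0,-0.02,0,0,0,1],[-0.032,0.0,-0.019,0,0,0,1],[-0.034,0.0,-0.017,0,0,0,1],[-0.034,0.0,-0.017,0,0,0,1],[-0.035,0.0,-0.015,0,0,0,1]]])

```text
time: 9.3
tool_pos: [0.4926, -0.0985, 0.0687]
tool_rot: [0.348, 0.091, 0.932, -0.034]
contact_force: [-2.6, 0.1, -1.2]
gripper_width: -0.002
grasp_force: 1.7
```

Run:
```python
from h import *
where(); print(tgt(28,.01,41))
f=grab("top");print(proj(f,w([.062,.1,.03])),proj(f,w([.062,-.1,.03])))
g=grab("side");cv2.imwrite("pics/c5.png",np.hstack([cv2.resize(x["pixels"][y:y+110,z:z+130],None,fx=3,fy=3) for x,y,z in((f,175,205),(g,165,195))]))
```

```text
lap [-0.0562 -0.      0.0687] tilt 41.0 t 9.3 F [-2.5 -0.4 -1.2] w -0.0
(array([-0.05616755,  0.        ,  0.06867724]), 41)
[240.18119834 194.77933244] [309.66242882 206.02788278]
```

View pics/c5.png

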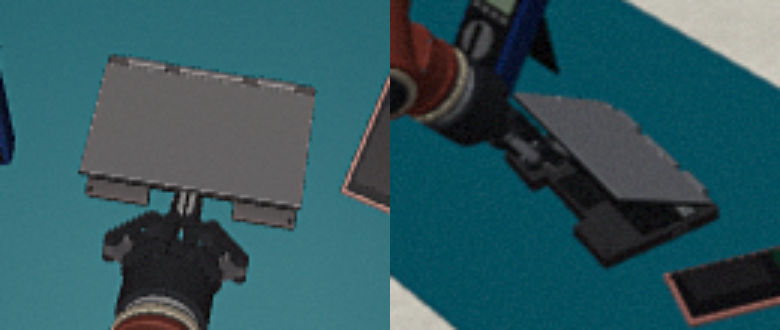

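The lid follows to about 28° with the chassis in place. Continuing to 58°.

>>> move_arm(plan=[[[-0.053,0.0,-0.02,0,0,0,1],[-0.054,0.0,-0.018,0,0.013,0,1],[-0.054,0.0,-0.015,0,0.013,0,1],[-0.055,0.0,-0.012,0,0.013,0,1],[-0.056,0.0,-0.01,0,0.013,0,1],[-0.056,0.0,-0.006,0,0.013,0,1],[-0.057,0.0,-0.004,0,0.012,0,1],[-0.053,0.0,-0.001,0,0.013,0,1],[-0.053,0.0,0.002,0,0.013,0,1],[-0.052,0.0,0.004,0,0.013,0,1]]])

```text
time: 10.65
tool_pos: [0.5354, -0.107, 0.1186]
tool_rot: [0.34, 0.091, 0.935, -0.033]
contact_force: [-3.2, 1.0, 1.0]
gripper_width: -0.002
grasp_force: 1.2
```

Run:
```python
from h import *
where(); print(tgt(58,.01,40))
a=lambda al,s,t,n,g=0:(*tgt(al,s,t,g),n)
plan([a(x,.010,40,1) for x in np.linspace(61.5,93,10)]+[a(x,.010,40,1) for x in np.linspace(95,111,8)]+[a(111,.01,40,2)])
```

```text
lap [-1.260e-02 -1.000e-04  1.186e-01] tilt 40.0 t 10.65 F [-3.3  0.3  1. ] w -0.0
(array([-0.01298497,  0.        ,  0.11834039]), 40)
[[-0.056,0.001,0.008,-0.001,0.0,-0.001,1],[-0.06,0,0.012,0.0,0.0,0,1],[-0.059,0,0.016,0.0,0.0,0,1],[-0.058,0,0.02,0.0,0.0,0,1],[-0.057,0,0.023,0.0,0.0,0,1],[-0.055,0,0.026,0.0,0.0,0,1],[-0.053,0,0.03,0.0,0.0,0,1],[-0.052,0,0.032,0.0,0.0,0,1],[-0.049,0,0.036,0.0,0.0,0,1],[-0.047,0,0.039,0.0,0.0,0,1]]
[[-0.026,0,0.024,0.0,0.0,0,1],[-0.029,0,0.028,0.0,0.0,0,1],[-0.027,0,0.029,0.0,0.0,0,1],[-0.026,0,0.03,0.0,0.0,0,1],[-0.025,0,0.031,0.0,0.0,0,1],[-0.024,0,0.032,0.0,0.0,0,1],[-0.022,0,0.033,0.0,0.0,0,1],[-0.021,0,0.034,0.0,0.0,0,1],[0,0,0.0,0.0,0.0,0,1],[0,0,0.0,0.0,0.0,0,1]]
max 0.06 0.001 20
```

>>> move_arm(plan=[[[-0.056,0,0.008,0,0.0,0,1],[-0.06,0,0.012,0.0,0.0,0,1],[-0.059,0,0.016,0.0,0.0,0,1],[-0.058,0,0.02,0.0,0.0,0,1],[-0.057,0,0.023,0.0,0.0,0,1],[-0.055,0,0.026,0.0,0.0,0,1],[-0.053,0,0.03,0.0,0.0,0,1],[-0.052,0,0.032,0.0,0.0,0,1],[-0.049,0,0.036,0.0,0.0,0,1],[-0.047,0,0.039,0.0,0.0,0,1]]])

```text
time: 11.9
tool_pos: [0.6031, -0.1203, 0.1383]
tool_rot: [0.341, 0.091, 0.935, -0.033]
contact_force: [-1.7, 1.0, 1.5]
gripper_width: 0.0
grasp_force: 0.9
```

Run:
```python
from h import *
where(); print(tgt(93,.01,40))
g=grab("side");f=grab("top");cv2.imwrite("pics/c6.png",np.hstack([cv2.resize(x["pixels"][y:y+110,z:z+130],None,fx=3,fy=3) for x,y,z in((f,165,205),(g,155,195))]))
a=lambda al,s,t,n,g=0:(*tgt(al,s,t,g),n)
plan([a(x,.010,40,1) for x in np.linspace(96,116,8)]+[a(116,.01,40,2)])
```

```text
lap [ 5.650e-02 -1.000e-04  1.383e-01] tilt 40.0 t 11.9 F [-1.9  0.7  1.5] w 0.0
(array([0.05635862, 0.        , 0.13844806]), 40)
[[-0.04,0.001,0.033,0,-0.001,-0.001,1],[-0.035,0,0.035,0,0,0.0,1],[-0.033,0,0.038,0,0,0.0,1],[-0.031,0,0.039,0,0,0.0,1],[-0.029,0,0.04,0,0,0.0,1],[-0.027,0,0.042,0,0,0.0,1],[-0.025,0,0.044,0,0,0.0,1],[-0.023,0,0.044,0,0,0.0,1],[0.0,0,0,0,0,0.0,1],[0.0,0,0,0,0,0.0,1]]
max 0.044 0.001 10
```

View pics/c6.png

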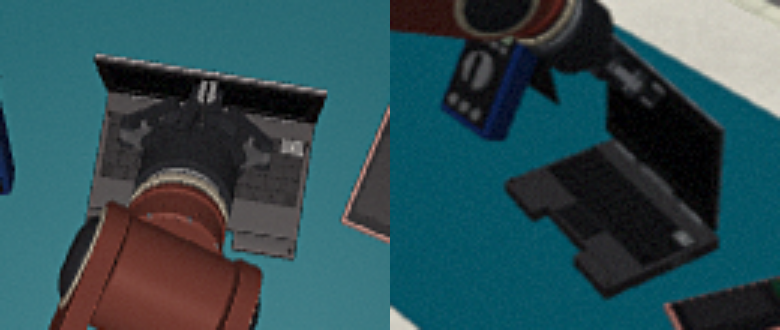

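The lid stands near 93°, the chassis has not moved, and the finger is on the rim bezel only. Now to 116°.

>>> move_arm(plan=[[[-0.04,0,0.033,0,0,0,1],[-0.035,0,0.035,0,0,0.0,1],[-0.033,0,0.038,0,0,0.0,1],[-0.031,0,0.039,0,0,0.0,1],[-0.029,0,0.04,0,0,0.0,1],[-0.027,0,0.042,0,0,0.0,1],[-0.025,0,0.044,0,0,0.0,1],[-0.023,0,0.044,0,0,0.0,1],[0,0,0,0,0,0.0,1],[0,0,0,0,0,0.0,1]]])

```text
time: 13.25
tool_pos: [0.6484, -0.1292, 0.128]
tool_rot: [0.341, 0.091, 0.935, -0.033]
contact_force: [-1.2, 0.1, 1.7]
gripper_width: -0.002
grasp_force: 0.7
```

Run:
```python
from h import *
where(); T,_=tgt(116,.01,40);print(T)
plan([(T+[-.06,0,.03],40,7),(T+[-.08,0,.05],40,3)])
```

```text
lap [ 1.026e-01 -1.000e-04  1.280e-01] tilt 40.0 t 13.25 F [-1.2 -0.1  1.7] w -0.0
[0.10303227 0.         0.12781892]
[[0.032,0.0,-0.073,0,0.0,0,1],[0.031,0.0,-0.073,0,0.0,0,1],[0.032,0.0,-0.072,0,0.001,0,1],[0.031,0.0,-0.073,-0.001,0,0,1],[0.032,0.001,-0.073,0.0,0.0,0,1],[0.031,0,-0.073,0.0,0.0,-0.001,1],[0.032,0,-0.072,0,0.001,0.0,1],[0.007,0,-0.079,0,0,0.0,1],[0.006,0,-0.078,0,0,0.0,1],[0.007,0,-0.078,0,0,0.0,1]]
max 0.079 0.001 10
```

>>> move_arm(plan=[[[0.032,0.0,-0.073,0,0.0,0,1],[0.031,0.0,-0.073,0,0.0,0,1],[0.032,0.0,-0.072,0,0,0,1],[0.031,0.0,-0.073,0,0,0,1],[0.032,0,-0.073,0.0,0.0,0,1],[0.031,0,-0.073,0.0,0.0,0,1],[0.032,0,-0.072,0,0,0.0,1],[0.007,0,-0.079,0,0,0.0,1],[0.006,0,-0.078,0,0,0.0,1],[0.007,0,-0.078,0,0,0.0,1]]])

```text
time: 14.5
tool_pos: [0.5699, -0.1138, 0.1784]
tool_rot: [0.341, 0.091, 0.935, -0.033]
contact_force: [0.2, -0.7, -0.3]
gripper_width: 0.003
grasp_force: 0.0
```

Run:
```python
from h import *
where()
f=grab("top");g=grab("side")
for n,q in(("top",f),("side",g)):
    L=LR.inv().apply(cloud(q).reshape(-1,3)-O)
    for y0,y1 in((-.095,-.045),(.05,.095)):
        k=(np.abs(L[:,0]-.08)<.05)&(L[:,1]>y0)&(L[:,1]<y1)&(L[:,2]>.045)&(L[:,2]<.14); P=L[k]
        if len(P)<30: print(n,y0,len(P));continue
        c=P.mean(0);U=np.linalg.svd(P-c)[2][2]; U*=np.sign(U[0]); ang=90+np.degrees(np.arctan2(-U[2],U[0]))
        print(n,y0,len(P),c.round(4),"normal",U.round(3),"angle",ang.round(1))
    for a in(104,107,110,113,116):
        r=np.radians(a);print(a,[proj(q,w([.062-.13*np.cos(r)-.0035*np.sin(r),y,.0255+.13*np.sin(r)-.0035*np.cos(r)])).round(1).tolist() for y in(-.1,.1)])
cv2.imwrite("pics/c7.png",np.hstack([cv2.resize(x["pixels"][y:y+110,z:z+100],None,fx=4,fy=4) for x,y,z in((f,165,230),(g,145,230))]))
```

```text
lap [ 2.270e-02 -1.000e-04  1.784e-01] tilt 40.0 t 14.5 F [ 0.3 -0.7 -0.3] w 0.0
top -0.095 345 [ 0.0847 -0.0702  0.0927] normal [ 0.948 -0.015 -0.317] angle 108.5
top 0.05 305 [0.0844 0.0731 0.0925] normal [ 0.95   0.013 -0.311] angle 108.1
104 [[314.7, 187.8], [237.6, 175.4]]
107 [[315.0, 185.4], [238.1, 173.1]]
110 [[315.3, 183.1], [238.7, 170.8]]
113 [[315.6, 180.9], [239.2, 168.7]]
116 [[315.9, 178.8], [239.7, 166.6]]
side -0.095 369 [ 0.0834 -0.0697  0.0912] normal [ 0.948 -0.    -0.319] angle 108.6
side 0.05 271 [0.0833 0.0719 0.0913] normal [ 0.948 -0.008 -0.318] angle 108.5
104 [[312.1, 196.0], [274.3, 163.9]]
107 [[313.9, 195.7], [276.1, 163.7]]
110 [[315.7, 195.5], [277.8, 163.6]]
113 [[317.5, 195.4], [279.5, 163.6]]
116 [[319.2, 195.4], [281.2, 163.7]]
```

View pics/c7.png

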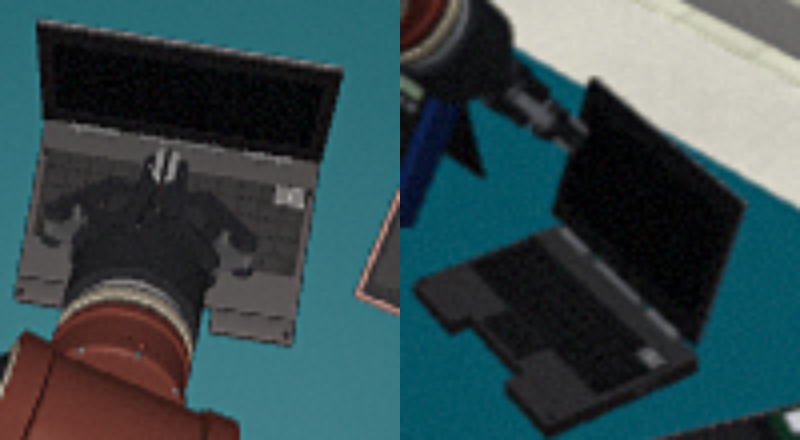

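Released, the lid rests at about 108.5° by plane fit and about 110.5° from its corner pixels (top view: (315.7,182) and (239.5,170)), so it is in range. The key shows at about (302,214) in the top view.

Run:
```python
from h import *
f=grab("top");g=grab("side")
for q,c in((f,(302,214)),(g,(392-0,0))):
    e=proj(q,w([.035,-.082,.022])); u,v=e.round().astype(int)
    gr=cv2.cvtColor(q["pixels"],cv2.COLOR_BGR2GRAY)[v-8:v+9,u-8:u+9]; m=gr>(np.median(gr)+gr.max())/2
    n,lb,st,ce=cv2.connectedComponentsWithStats(m.astype(np.uint8)); k=1+np.argmax(st[1:,4])
    p=ce[k]+[u-8,v-8]; print(e,p,st[k],l(ray(q,*p,.022)).round(4))
t=np.radians(30);ed=lambda x,z:np.array([x+.011*np.cos(t),-.084,z+.011*np.sin(t)])
plan([([.02,-.05,.14],35,5),(ed(.033,.06),30,5),(ed(.033,.028),30,4),(ed(.033,.0245),30,4),(ed(.033,.0245),30,2)])
```

```text
[301.766668   214.71133363] [302.6 213.2] [8 5 3 4 5] [ 0.0397 -0.0837  0.022 ]
[292.02092069 233.85212325] [292.375 234.   ] [ 6  6  6  5 16] [ 0.0355 -0.0831  0.022 ]
[[0.045,-0.083,0.045,0,0.117,0,1],[0.044,-0.083,0.047,-0.001,0.117,0,1],[0.043,-0.083,0.046,0.0,0.118,-0.001,1],[0.042,-0.083,0.048,0,0.117,0.0,1],[0.041,-0.084,0.048,-0.001,0.117,0,1],[0.041,-0.056,0.124,0.0,0.116,0,1],[0.038,-0.057,0.124,0.0,0.117,0,1],[0.036,-0.057,0.124,0.0,0.116,0,1],[0.034,-0.056,0.125,0.001,0.116,0,1],[0.032,-0.057,0.126,0,0.117,0,1]]
[[0.033,0.0,0.058,0,0,0,1],[0.033,0.0,0.058,0,0,0,1],[0.034,0.0,0.057,0,0,0,1],[0.033,0.0,0.058,0,0,0,1],[0.004,0.0,0.006,0,0,0,1],[0.003,0.0,0.007,0,0,0,1],[0.004,0.0,0.006,0,0,0,1],[0.004,0.0,0.006,0,0,0,1],[0,0.0,0.0,0,0,0,1],[0,0.0,0.0,0,0,0,1]]
max 0.126 0.118 20
```

The side view puts the key at (0.0355, -0.083), which matches the spec. Moving to hover over it.

>>> move_arm(plan=[[[0.045,-0.083,0.045,0,0.117,0,1],[0.044,-0.083,0.047,0,0.117,0,1],[0.043,-0.083,0.046,0.0,0.118,0,1],[0.042,-0.083,0.048,0,0.117,0.0,1],[0.041,-0.084,0.048,0,0.117,0,1],[0.041,-0.056,0.124,0.0,0.116,0,1],[0.038,-0.057,0.124,0.0,0.117,0,1],[0.036,-0.057,0.124,0.0,0.116,0,1],[0.034,-0.056,0.125,0,0.116,0,1],[0.032,-0.057,0.126,0,0.117,0,1]]])

```text
time: 15.95
tool_pos: [0.5731, -0.2006, 0.0643]
tool_rot: [0.257, 0.094, 0.962, -0.025]
contact_force: [0.7, 1.6, 0.1]
gripper_width: -0.003
grasp_force: 0.0
```

>>> move_arm(plan=[[[0.033,0.0,0.058,0,0,0,1],[0.033,0.0,0.058,0,0,0,1],[0.034,0.0,0.057,0,0,0,1],[0.033,0.0,0.058,0,0,0,1],[0.004,0.0,0.006,0,0,0,1],[0.003,0.0,0.007,0,0,0,1],[0.004,0.0,0.006,0,0,0,1],[0.004,0.0,0.006,0,0,0,1],[0,0.0,0.0,0,0,0,1],[0,0.0,0.0,0,0,0,1]]])

```text
time: 17.2
tool_pos: [0.5731, -0.1999, 0.0297]
tool_rot: [0.257, 0.094, 0.961, -0.025]
contact_force: [-0.6, 0.4, -0.1]
gripper_width: 0.003
grasp_force: 0.0
```

Run:
```python
from h import *
where()
t=np.radians(30);ed=lambda x,z:np.array([x+.011*np.cos(t),-.084,z+.011*np.sin(t)])
p,r,_=cur();print("edge",l(p+r.apply([.011,0,0])).round(4))
f=grab("side");cv2.imwrite("pics/c8.png",cv2.resize(f["pixels"][175:265,230:350],None,fx=5,fy=5))
plan([(ed(.033,.0185),30,7),(ed(.033,.0185),30,3)])
```

```text
lap [ 0.0424 -0.084   0.0297] tilt 30.0 t 17.2 F [-0.7  0.2 -0.1] w 0.0
edge [ 0.0328 -0.084   0.0242]
[[0.003,0,0.006,0,-0.001,0,1],[0.003,0,0.006,0,0,0,1],[0.004,0,0.006,0,-0.001,0,1],[0.003,0,0.006,-0.001,0,0,1],[0.003,0,0.006,0.0,-0.001,0,1],[0.003,0,0.006,0.0,0,0,1],[0.003,0,0.006,0,-0.001,0,1],[0.0,0,0,0,0.0,0,1],[0.0,0,0,0,0.0,0,1],[0.0,0,0,0,0.0,0,1]]
max 0.006 0.001 10
```

View pics/c8.png

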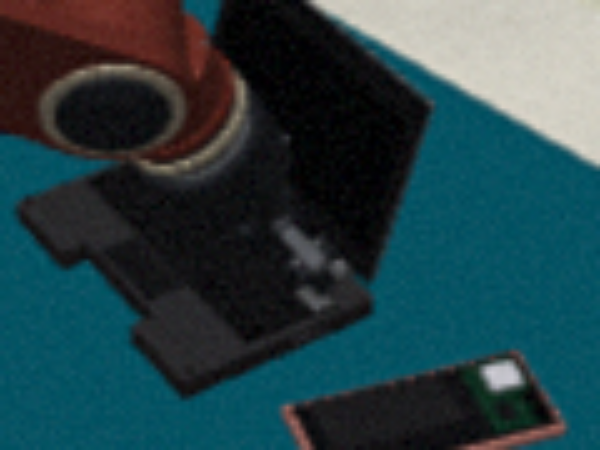

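The tip hovers right over the key, which is visible just in front of it. The lid is still clear. Pressing.

>>> move_arm(plan=[[[0.003,0,0.006,0,0,0,1],[0.003,0,0.006,0,0,0,1],[0.004,0,0.006,0,0,0,1],[0.003,0,0.006,0,0,0,1],[0.003,0,0.006,0.0,0,0,1],[0.003,0,0.006,0.0,0,0,1],[0.003,0,0.006,0,0,0,1],[0.0,0,0,0,0.0,0,1],[0.0,0,0,0,0.0,0,1],[0.0,0,0,0,0.0,0,1]]])

```text
time: 18.5
tool_pos: [0.5733, -0.1999, 0.024]
tool_rot: [0.257, 0.094, 0.961, -0.025]
contact_force: [-1.6, 0.9, 3.9]
gripper_width: -0.001
grasp_force: 1.4
```

Run:
```python
from h import *
where()
p,r,_=cur();print("edge",l(p+r.apply([.011,0,0])).round(4))
```

```text
lap [ 0.0426 -0.084   0.024 ] tilt 30.0 t 18.5 F [-1.8  0.6  3.9] w -0.0
edge [ 0.0331 -0.0839  0.0185]
```

3.9 N is about the bottom-stop force. I'll press another 1.5 mm to make sure it bottoms.

>>> move_arm(plan=[[[0.002,0,0.003,0,0,0,1],[0.002,0,0.003,0,0,0,1],[0.002,0,0.003,0,0,0,1],[0,0,0,0,0,0,1],[0,0,0,0,0,0,1],[0,0,0,0,0,0,1],[0,0,0,0,0,0,1],[0,0,0,0,0,0,1],[0,0,0,0,0,0,1],[0,0,0,0,0,0,1]]])

```text
time: 19.75
tool_pos: [0.5734, -0.1999, 0.0231]
tool_rot: [0.257, 0.093, 0.961, -0.025]
contact_force: [-4.2, 1.1, 5.9]
gripper_width: -0.002
grasp_force: 3.4
```

Run:
```python
from h import *
where()
p,r,_=cur();print("edge",l(p+r.apply([.011,0,0])).round(4))
plan([(l(p)+[0,0,.02],30,4),([.0,-.075,.10],30,6)])
```

```text
lap [ 0.0427 -0.084   0.0231] tilt 30.0 t 19.75 F [-4.3  0.3  5.9] w -0.0
edge [ 0.0332 -0.084   0.0176]
[[-0.021,0,-0.036,0,0,0.0,1],[-0.021,0,-0.036,0,-0.001,0.0,1],[-0.02,0,-0.036,0,0,0.0,1],[-0.021,0,-0.036,0,-0.001,0.0,1],[0.012,0.012,-0.098,0,0.0,0.0,1],[0.011,0.013,-0.098,0,0.0,0.0,1],[0.012,0.012,-0.098,0,0.0,0.0,1],[0.012,0.013,-0.098,0,0.0,0.0,1],[0.012,0.012,-0.098,0,0.0,0.0,1],[0.012,0.013,-0.099,0,0.0,0.0,1]]
max 0.099 0.001 10
```

The key reads as bottomed at 5.9 N vertical, but the sideways force leaves some doubt. I'll lift, re-measure, and press once more with a steeper tilt centred on the key.

Run:
```python
from h import *
p,r,_=cur()
t=np.radians(45);ed=lambda x,z:np.array([x+.011*np.cos(t),-.083,z+.011*np.sin(t)])
plan([(l(p)+[0,0,.02],30,3),(ed(.035,.045),45,4),(ed(.035,.0245),45,3)])
```

```text
[[-0.028,0,-0.048,0,-0.001,0.0,1],[-0.028,0,-0.048,0,0,0.0,1],[-0.027,0,-0.048,0,-0.001,0.0,1],[-0.011,0.002,-0.018,0,-0.436,0.0,1],[-0.011,0.002,-0.016,0,-0.436,0.0,1],[-0.012,0.002,-0.016,0,-0.437,0.0,1],[-0.014,0.002,-0.015,0,-0.436,0.0,1],[0.041,0.0,0.04,0,0.0,0.0,1],[0.04,0.0,0.04,0,0.0,0.0,1],[0.04,0.0,0.041,0,0.0,0.0,1]]
max 0.048 0.437 10
```

>>> move_arm(plan=[[[-0.028,0,-0.048,0,0,0.0,1],[-0.028,0,-0.048,0,0,0.0,1],[-0.027,0,-0.048,0,0,0.0,1],[-0.011,0.002,-0.018,0,-0.436,0.0,1],[-0.011,0.002,-0.016,0,-0.436,0.0,1],[-0.012,0.002,-0.016,0,-0.437,0.0,1],[-0.014,0.002,-0.015,0,-0.436,0.0,1],[0.041,0.0,0.04,0,0.0,0.0,1],[0.04,0.0,0.04,0,0.0,0.0,1],[0.04,0.0,0.041,0,0.0,0.0,1]]])

```text
time: 21.0
tool_pos: [0.5739, -0.1991, 0.0317]
tool_rot: [0.38, 0.089, 0.92, -0.037]
contact_force: [-0.3, -0.3, 0.0]
gripper_width: -0.002
grasp_force: 0.0
```

Run:
```python
from h import *
where()
p,r,_=cur();print("edge",l(p+r.apply([.011,0,0])).round(4))
for n in("top","side"):
    L=LR.inv().apply(cloud(grab(n)).reshape(-1,3)-O)
    for y0,y1 in((-.095,-.03),(.05,.095)):
        k=(np.abs(L[:,0]-.08)<.03)&(L[:,1]>y0)&(L[:,1]<y1)&(L[:,2]>.06)&(L[:,2]<.14)&(L[:,0]>.062); P=L[k]
        if len(P)<30: continue
        c=P.mean(0);U=np.linalg.svd(P-c)[2][2]; U*=np.sign(U[0]);print(n,y0,len(P),c.round(4),"angle",(90+np.degrees(np.arctan2(-U[2],U[0]))).round(1))
t=np.radians(45);ed=lambda x,z:np.array([x+.011*np.cos(t),-.083,z+.011*np.sin(t)])
plan([(ed(.035,.0175),45,7),(ed(.035,.0175),45,3)])
```

```text
lap [ 0.043  -0.083   0.0317] tilt 44.9 t 21.0 F [-0.2 -0.3  0. ] w -0.0
edge [ 0.0352 -0.083   0.0239]
top -0.095 367 [ 0.0873 -0.0625  0.1003] angle 107.8
top 0.05 250 [0.0874 0.0733 0.1013] angle 108.1
side -0.095 380 [ 0.0864 -0.0623  0.1002] angle 108.2
side 0.05 231 [0.0861 0.0725 0.0998] angle 107.5
[[0.004,0,0.005,0.001,-0.003,0,1],[0.005,-0.001,0.005,0.0,-0.002,-0.001,1],[0.004,0.0,0.005,0.001,-0.003,0,1],[0.004,0,0.005,0.001,-0.003,-0.001,1],[0.004,-0.001,0.005,0.0,-0.003,0.0,1],[0.005,0.0,0.005,0.001,-0.002,0,1],[0.004,0,0.005,0.001,-0.003,-0.001,1],[0.0,0,0.0,0,0.0,0.0,1],[0.0,0,0.0,0,0.0,0.0,1],[0.0,0,0.0,0,0.0,0.0,1]]
max 0.005 0.003 10
```

>>> move_arm(plan=[[[0.004,0,0.005,0,0,0,1],[0.005,0,0.005,0,0,0,1],[0.004,0,0.005,0,0,0,1],[0.004,0,0.005,0,0,0,1],[0.004,0,0.005,0,0,0,1],[0.005,0,0.005,0,0,0,1],[0.004,0,0.005,0,0,0,1],[0,0,0,0,0,0,1],[0,0,0,0,0,0,1],[0,0,0,0,0,0,1]]])

```text
time: 22.35
tool_pos: [0.574, -0.199, 0.0263]
tool_rot: [0.381, 0.089, 0.92, -0.037]
contact_force: [-0.7, 0.0, 2.8]
gripper_width: -0.001
grasp_force: 1.1
```

Run:
```python
from h import *
where()
p,r,_=cur();print("edge",l(p+r.apply([.011,0,0])).round(4))
plan([(l(p)+[0,0,.02],45,4),([-.02,-.075,.10],40,6)])
```

```text
lap [ 0.0431 -0.083   0.0263] tilt 45.0 t 22.35 F [-0.7 -0.1  2.8] w -0.0
edge [ 0.0353 -0.083   0.0186]
[[-0.029,0.0,-0.029,0,-0.001,0,1],[-0.03,0.0,-0.03,0,-0.001,0,1],[-0.029,0.0,-0.029,-0.001,-0.001,-0.001,1],[-0.03,0.0,-0.03,0.0,-0.001,0.0,1],[0.009,0.011,-0.115,0.0,0.097,0.0,1],[0.011,0.011,-0.114,0.0,0.097,0.0,1],[0.013,0.011,-0.114,0.0,0.097,0.0,1],[0.014,0.011,-0.115,0.0,0.097,0.0,1],[0.016,0.012,-0.113,0.0,0.097,0.0,1],[0.017,0.011,-0.114,0.0,0.097,0.0,1]]
max 0.115 0.097 10
```

This time it is a clean spring reaction of 2.8 N, about 1.8 mm of travel. Pressing 2 mm deeper to bottom it.

>>> move_arm(plan=[[[0.003,0,0.003,0,0,0,1],[0.003,0,0.003,0,0,0,1],[0.003,0,0.003,0,0,0,1],[0.003,0,0.003,0,0,0,1],[0,0,0,0,0,0,1],[0,0,0,0,0,0,1],[0,0,0,0,0,0,1],[0,0,0,0,0,0,1],[0,0,0,0,0,0,1],[0,0,0,0,0,0,1]]])

```text
time: 23.6
tool_pos: [0.5744, -0.1992, 0.025]
tool_rot: [0.381, 0.089, 0.919, -0.037]
contact_force: [-5.3, 2.3, 7.6]
gripper_width: 0.001
grasp_force: 3.7
```

Run:
```python
from h import *
where()
p,r,_=cur();print("edge",l(p+r.apply([.011,0,0])).round(4))
```

```text
lap [ 0.0435 -0.0831  0.025 ] tilt 45.0 t 23.6 F [-5.7  1.3  7.6] w 0.0
edge [ 0.0358 -0.0831  0.0173]
```

The force jumped to 7.6 N, well past the 3.5 N bottom, so the key is fully down. Retreating.

>>> move_arm(plan=[[[-0.03,0,-0.03,0,0,0,1],[-0.03,0,-0.03,0,0,0,1],[-0.03,0,-0.03,0,0,0,1],[-0.03,0,-0.03,0,0,0,1],[0.01,0.011,-0.115,0.0,0.097,0.0,1],[0.011,0.011,-0.114,0.0,0.097,0.0,1],[0.013,0.011,-0.114,0.0,0.097,0.0,1],[0.014,0.011,-0.115,0.0,0.097,0.0,1],[0.016,0.012,-0.113,0.0,0.097,0.0,1],[0.017,0.011,-0.114,0.0,0.097,0.0,1]]])

```text
time: 24.85
tool_pos: [0.5131, -0.1789, 0.0985]
tool_rot: [0.34, 0.091, 0.936, -0.033]
contact_force: [0.7, -0.1, 0.5]
gripper_width: 0.0
grasp_force: 0.0
```

Run:
```python
from h import *
where()
for n in("top","side"):
    q=grab(n);L=LR.inv().apply(cloud(q).reshape(-1,3)-O)
    for y0,y1 in((-.095,-.03),(.05,.095)):
        k=(L[:,1]>y0)&(L[:,1]<y1)&(L[:,2]>.06)&(L[:,2]<.14)&(L[:,0]>.062)&(L[:,0]<.12); P=L[k]
        if len(P)<30: continue
        c=P.mean(0);U=np.linalg.svd(P-c)[2][2]; U*=np.sign(U[0]);print(n,y0,len(P),c.round(4),"angle",(90+np.degrees(np.arctan2(-U[2],U[0]))).round(1))
    e=proj(q,w([.035,-.082,.022])); u,v=e.round().astype(int)
    gr=cv2.cvtColor(q["pixels"],cv2.COLOR_BGR2GRAY)[v-8:v+9,u-8:u+9]; m=gr>(np.median(gr)+gr.max())/2
    N,lb,st,ce=cv2.connectedComponentsWithStats(m.astype(np.uint8)); k=1+np.argmax(st[1:,4]); p=ce[k]+[u-8,v-8]; print("key",p,st[k,4],l(ray(q,*p,.022)).round(4))
```

```text
lap [-0.0206 -0.0749  0.0985] tilt 39.9 t 24.85 F [0.7 0.  0.5] w 0.0
top -0.095 368 [ 0.0875 -0.0625  0.1007] angle 107.9
top 0.05 248 [0.0869 0.0728 0.0999] angle 107.9
key [302.6 213.2] 5 [ 0.0397 -0.0837  0.022 ]
side -0.095 389 [ 0.0866 -0.0625  0.1003] angle 108.7
side 0.05 232 [0.0865 0.0721 0.1005] angle 107.7
key [292.3125 233.9375] 16 [ 0.0355 -0.0828  0.022 ]
```

```bash
python3 -c "
from plant import manip
print(manip.job_done())"
```

```text
the job is handed in; nothing more can be done
None
```

I handed the job in at about 25 s: the lid, let go, rests at about 109° by camera, the power key was pressed to its stop (7.6 N) and released, and the laptop showed no measurable movement; no verdict came back.

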